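Latch the specimen carrier into the loading rail

ROBOT

A 6-joint arm with a two-finger parallel gripper is mounted at the origin on a cart in front of the work surface, level with it; the furniture and walls round the work are solid. World frame = base frame: x ahead of the robot, y to its left, z up, the work surface at z = 0. Lengths are in m, angles in rad, forces in N, time in s.
With the tool pointing down it reaches from about 0.325 to 0.75 m from the base axis. Payload 7.6 kg.
Tool frame: the origin (TCP) lies at the very end of the fingers, on their centre line; the grasp point (between the pads) lies ctrl.grip_depth behind it (ctrl.grip_depth is the distance from the TCP to the grasp point, in m); z points along the fingers, y is the direction in which the jaws open and shut (so a half turn about z gives the same grasp; the last joint's range is limited). The gripper opens to 85 mm and grips with 20 to 120 N. Pads are 22 mm wide; open, the fingers measure 114 mm over their backs; the gripper's body (76 mm by 85 mm) begins 54 mm behind the grasp point. The pads swing forward as they close: fully open they stand 13 mm farther back than shut.
Start: joints at [-0.07, 0.052, 1.401, -0, 1.689, -0.07], TCP at [0.525, 0, 0.231] pointing down, gripper open.
Joint ranges: [-2.9, 2.9], [-0.91, 2.17], [0.12, 2.37], [-1.06, 4.2], [0.26, 2.73], [-2.93, 2.93]. Speed limits (rad/s): [2.57, 2.57, 3.01, 3.14, 3.14, 3.14].

INTERFACE

Orientations are given as a rotation vector (axis times angle).
In Python, from workcell import ctrl gives the robot as it stands. The module is installed in compiled form; this text tells all that it offers.
- The arm moves only by the shell command python3 -m jog 'ROWS'. ROWS is JSON, one flat list of numbers, 7 for each row, row after row: the shift along the world's x, y, z in cm, then the turn, a rotation vector about the world's x, y, z in degrees, then the finger opening in cm, from 0 to 8.54. In form: [x, y, z, wx, wy, wz, grip, x, y, z, wx, wy, wz, grip, ...]. A call has 1 to 5 rows; each row is the pose to reach, as a shift and turn from the pose commanded when the call began; what a row does not reach only later rows make up. A row lasts 1/12 s, in which the tool goes at most 41.7 mm and 7.16 degrees, less where a joint would pass 70% of its speed; a pose out of reach is approached as far as the arm can. A call with a gripper value outside its range is refused whole. The fingers move at their own pace and stop on an object; the grip force is fixed at half the most. Time passes only in rows, so rows that repeat a pose let the fingers close. It gives the time, the measured TCP pose, the force and the opening at its end, in the units of the state.
- ctrl.get_state(): the state, without advancing time (a new reading comes with each control period).
- ctrl.capture(name): name is "scene" or "side" or "wrist"; returns a dict with "color" (384x512x3 uint8, blue, green, red), "fx", "fy", "cx", "cy" (pixels), "rvec" (rotation vector, rad) and "tvec" (3), from world to camera coordinates, as OpenCV has them. Camera axes: x right, y down, z forward; pixel columns grow to the right and rows downward; lengths in m; the calibration is good to about 2 mm. A picture is of the moment at which its call begins. There is no depth.
- ctrl.hand_in(): hands the job in, once; it reports no verdict.
Trained networks look in the newest picture that a camera, given by its name, has taken for a name from the list of things; names that differ only in an ending like _2 or _b are one class to them, and where a whole thing is asked for, a point or a joint stands for the part that bears it (a point fixed in the world has none). Each returns a list of dicts, best first, with "conf" (0 to 1); they miss things now and then, are a little off and sometimes report something else, mostly with a low value. They report only what shows in the picture. A call takes as long as a camera call. They do not tell look-alikes from the thing itself.
- ctrl.boxes_of(thing, camera): "location" ([x, y, z] in m, in world coordinates, good to about 4 mm: the middle of the surface that is visible of it).
- ctrl.masks_of(thing, camera): "region" (384x512 bool, what is visible of it).
- ctrl.tip_of(thing, camera): "location" ([x, y, z] in m, in world coordinates, good to about 4 mm: a listed point, or the origin of a listed thing).
The state is a dict: "time_s": time; "joint_positions": joint angles; "qvel": joint speeds; "joint_efforts": joint torques, N m; "tool_pos": TCP position; "tcp_rot": TCP orientation; "wrist_force": force on the tool from outside, world axes, zero at the start; "wrist_torque": the same for the moment, N m; "finger_gap": opening from 0.0 (shut) to 1.0 (fully open).
Only numpy, scipy, OpenCV 4.12 (cv2) and the standard library are available. Lean on these libraries where they do the work, as an engineer would, in place of code of your own. Each camera call takes 0.05 s, during which the arm holds its last target.

TASK

Pick up the specimen carrier by its upright grip and lay it flat in the open channel of the loading rail, notched nose towards the sprung buffer and not yet touching it. Then push it along the channel against the buffer until the sprung pawl clicks in behind its nose, and let go so that the pawl alone holds it against the buffer spring. Work gently: the buffer has a hard end, and neither the carrier nor the gripper may bear on the rail and its head with more than 30 newtons, and leave the things standing around where they are.

Things in the scene. Friction and masses are not known exactly. Their poses are not given: they have to be found in the camera images.
- carrier: Specimen carrier, 0.18 to 0.29 kg, upright on the bench: aluminium block 36 wide (y), 14 high, x from -45 to +48 mm, with an upright black grip on top. Origin: centre of the underside; z up, +x towards the nose. Left (+y) side: a notch 10 mm deep from x = 8 to 30; ahead of it the nose's tooth, with a steep back at x = 30 and its front corner bevelled 45 degrees.
- carrier_grip (a point): Middle of the carrier's black grip, at x = -18, y = 0, z = 48 mm of the carrier; axes as the carrier's. The grip is 24 mm along x and 20 mm along y and rises from z = 17 to 62 mm; below it lies a flange 34 x 28 mm.
- rail: Loading rail, fixed to the bench: base plate 6 mm thick, x -112 to 126, y -36 to 42 mm. Origin: underside, on the channel's centre line; +x is the pushing direction. The open channel starts at x = -102 mm; floor at z = 6, inner width 39 mm, walls to z = 16 with flared lips up to z = 23, 52 mm apart at the top. Left (+y) wall ends at x = 9, right one at x = 66 mm. A head is clamped over the +x end.
- buffer_nominal (a point): Mark on the rail at x = 42, z = 14 mm: nominal face of the head's sprung buffer across the channel. The head (buffer, pawl, hood, block) is clamped elsewhere each time, h = -13 to +13 mm along x from nominal, and h is NOT measured. The carrier (origin on the centre line at rail z = 6) meets the buffer at rail x = -6 + h mm. It resists with 4 N + 0.19 N/mm, damped 0.08 N per mm/s, plus friction.
- pawl_nominal (a point): Mark on the rail at x = 56.5, y = 12.5, z = 14 mm: nominal pawl tip, on the left side; moves with the same h. It rubs with 1 to 3 N and clicks behind the tooth when the buffer is pressed in about 36 mm (push 10 to 14 N in all). The buffer's hard end comes at 39 mm: 15 N means the end. Let go before the click, the carrier is pushed out; after it, it comes back up to 4 mm onto the pawl.
- hood_nominal (a point): Mark on the rail at x = 66, z = 28 mm: upper front edge of the fixed hood over the channel (underside z = 23.5; the nose slides under it), nominal, moves with the same h. Behind it from x = 84 mm the end block, top at z = 36 mm. Nothing else of the rail is higher than 26 mm.
- felt_tin: round tin with a screw lid, 66 mm across, 30 high; bystander. Origin: centre of its underside.
- weight_1: brass calibration weight, 36 mm across, 40 high; bystander. Origin: centre of its underside.
- tape_cream: roll of cream paper tape, 62 mm across, 24 high; bystander. Origin: centre of its underside.
- marker_pen: marker pen, 17x135x16 mm; bystander. Origin: centre of its underside.
- rubber_stick_1: abrasion rubber stick, 18x42x13 mm; bystander. Origin: centre of its underside.
- hex_key: black hex key, 26x72x5 mm; bystander. Origin: centre of its underside.
There are look-alikes about, which are no part of the job. What is shaped like the carrier but red is not meant.

How it is judged:
By the outcome, as a careful person would: the job done as asked, in the order asked, and still so for the second after the job is handed in, with the robot touching nothing.
It also fails if it takes over 64 s, if anything falls off the work surface, if the arm or the gripper's body presses on something with over 40 N, if the wrist force passes 120 N, or if a joint passes its speed limit or range.

## Working session

There is one attempt and no reset: what is moved stays moved. The work goes in short steps, Python scripts to look and compute and a shell command to move; the robot and the scene stay as the last step left them, time stands still between calls to the robot, and variables do not carry over. Pictures are saved under pics/ and viewed, and the job is handed in when it is done.

```bash
mkdir -p pics
cat > h.py <<'E'
from workcell import ctrl
import numpy as np, cv2
def cap(n,f):
    c=ctrl.capture(n); cv2.imwrite('pics/'+f,c['color']); return c
def proj(c,P):
    return cv2.projectPoints(np.array(P,float).reshape(-1,3),c['rvec'],c['tvec'],np.array([[c['fx'],0,c['cx']],[0,c['fy'],c['cy']],[0,0,1]]),None)[0].reshape(-1,2)
def ray(c,u,v,z):
    R=cv2.Rodrigues(np.array(c['rvec'],float))[0]; t=np.array(c['tvec'],float).ravel()
    o=-R.T@t; d=R.T@np.array([(u-c['cx'])/c['fx'],(v-c['cy'])/c['fy'],1]); return o+d*(z-o[2])/d[2]
E
python3 - <<'E'
from h import *
print(ctrl.get_state(),ctrl.grip_depth)
for n in ['scene','side','wrist']:
    c=cap(n,n+'0.png')
    for t in ['carrier','carrier_grip','rail','buffer_nominal','pawl_nominal','hood_nominal']:
        print(n,t,[(np.round(d['location'],4).tolist(),round(d['conf'],2),proj(c,d['location']).round().tolist()) for d in ctrl.tip_of(t,n)])
E
```

```text
{'time_s': 0.0, 'joint_positions': array([-7.03239219e-02,  5.28456940e-02,  1.40176999e+00,  2.64069309e-06,
        1.68859475e+00, -7.03361816e-02]), 'qvel': array([-0.0025885 ,  0.00133958,  0.00019023, -0.00050736, -0.00107093,
       -0.00123685]), 'joint_efforts': array([ 8.02730119e-04, -3.81666934e+01, -3.60182977e+01,  8.43031398e-05,
        6.19437444e-03, -2.66336252e-05]), 'tool_pos': array([5.24686653e-01, 3.31992994e-05, 2.30444903e-01]), 'tcp_rot': array([-2.22056225e+00, -2.22059016e+00,  1.66243856e-03]), 'wrist_force': array([ 0.22238088, -1.06132304, -0.33575926]), 'wrist_torque': array([-0.00582996, -0.00389986, -0.00365446]), 'finger_gap': 0.9989453683763573} 0.0187
scene carrier [([0.4616, 0.2886, -0.0004], 0.75, [[186.0, 185.0]]), ([0.5639, 0.0457, 0.024], 0.47, [[265.0, 202.0]])]
scene carrier_grip [([0.4432, 0.2884, 0.0449], 0.75, [[179.0, 173.0]]), ([0.564, 0.19, 0.0454], 0.64, [[234.0, 174.0]]), ([0.4928, -0.2062, 0.0017], 0.62, [[308.0, 270.0]])]
scene rail [([0.6964, 0.2048, 0.0004], 0.71, [[268.0, 174.0]]), ([0.5027, 0.0164, -0.0023], 0.58, [[252.0, 22
[... 512 characters left out ...]
]
side rail [([0.5073, 0.0195, 0.0019], 0.84, [[272.0, 204.0]]), ([0.4928, -0.204, -0.0044], 0.36, [[283.0, 171.0]])]
side buffer_nominal [([0.5435, 0.0341, 0.0107], 0.83, [[260.0, 203.0]])]
side pawl_nominal [([0.551, 0.0468, 0.0116], 0.74, [[257.0, 205.0]])]
side hood_nominal [([0.5646, 0.0375, 0.0304], 0.96, [[253.0, 197.0]])]
wrist carrier [([0.5469, 0.1872, -0.0026], 0.71, [[273.0, 16.0]])]
wrist carrier_grip [([0.694, 0.1963, -0.0021], 0.17, [[393.0, 7.0]])]
wrist rail [([0.5025, 0.0201, 0.0044], 0.61, [[239.0, 151.0]])]
wrist buffer_nominal [([0.5413, 0.0363, 0.0139], 0.92, [[267.0, 140.0]])]
wrist pawl_nominal [([0.5512, 0.0521, 0.0145], 0.94, [[275.0, 128.0]])]
wrist hood_nominal []
```

Run:
```python
import cv2
for n in ['scene','side','wrist']:
    i=cv2.imread(f'pics/{n}0.png'); cv2.imwrite(f'pics/{n}0b.png',cv2.resize(i,(768,576),interpolation=2))
i=cv2.imread('pics/scene0.png')[150:290,150:340];cv2.imwrite('pics/scene0c.png',cv2.resize(i,None,fx=4,fy=4,interpolation=2))
i=cv2.imread('pics/side0.png')[150:290,190:370];cv2.imwrite('pics/side0c.png',cv2.resize(i,None,fx=4,fy=4,interpolation=2))
```

```text
(no output)
```

View pics/scene0c.png

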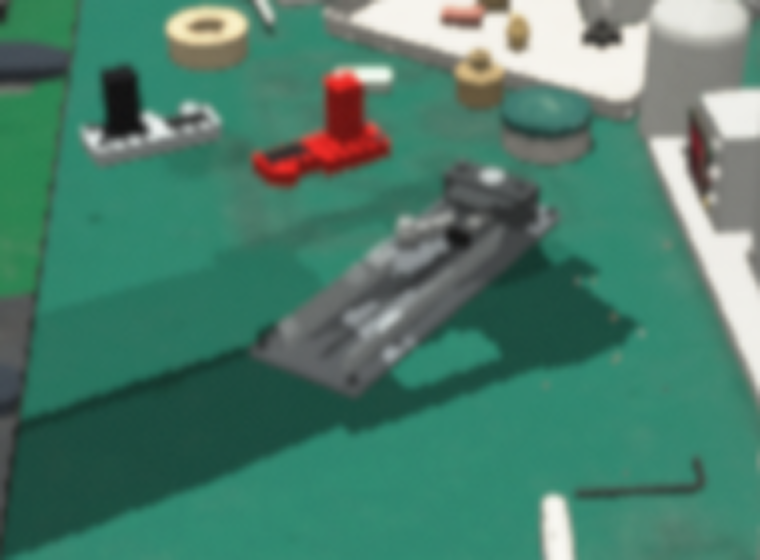

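View pics/side0c.png

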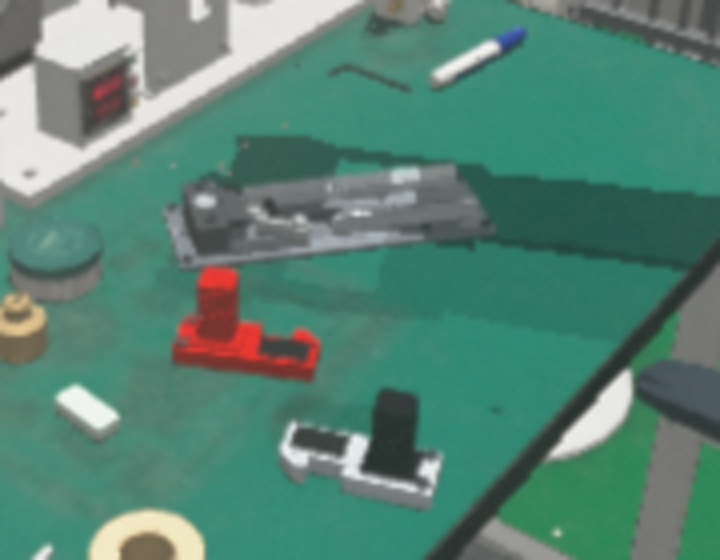

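View pics/wrist0b.png

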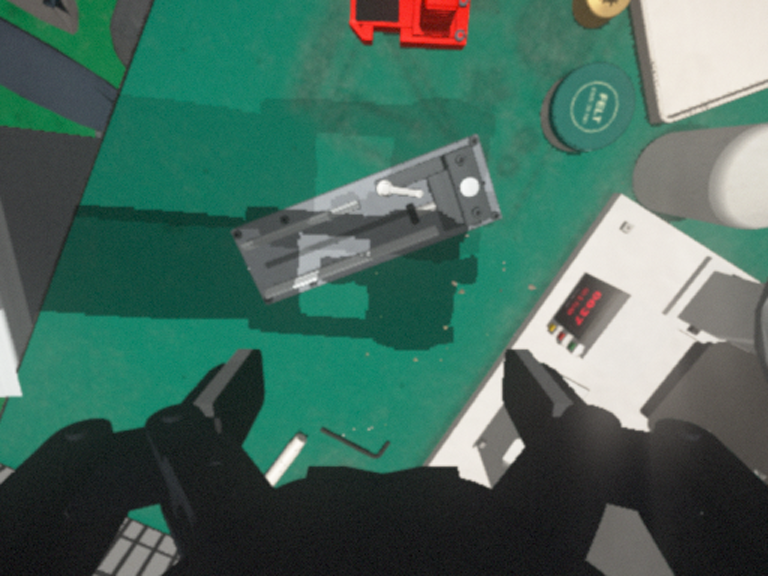

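View pics/scene0b.png

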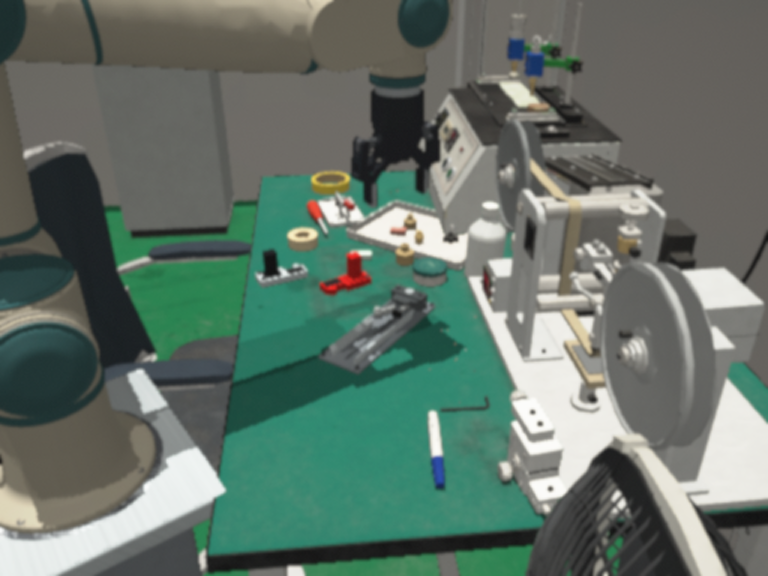

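The white/aluminium block with the black grip (scene ≈(182,178), side ≈(289,262)) fits the carrier. The red one at scene ≈(235,183), side ≈(250,232) is the look-alike. I'll confirm that from closer with the wrist camera.

```bash
python3 -m jog '[-1.4,4,0,0,0,0,8.5,-2.8,8,0,0,0,0,8.5,-4.2,12,0,0,0,0,8.5,-5.6,16,0,0,0,0,8.5,-7,19,0,0,0,0,8.5]'; python3 -m jog '[0,0,0,0,0,0,8.5,0,0,0,0,0,0,8.5]'
python3 - <<'E'
from h import *
c=cap('wrist','w1.png')
print(ray(c,256,192,0))
for t in ['carrier','carrier_grip','rail']:
    print(t,[(np.round(d['location'],4).tolist(),round(d['conf'],2),proj(c,d['location']).round().tolist()) for d in ctrl.tip_of(t,'wrist')])
cv2.imwrite('pics/w1b.png',cv2.resize(c['color'],(768,576),interpolation=2))
E
```

```text
time_s: 1.47
tool_pos: [0.454, 0.1921, 0.2315]
tcp_rot: [-2.221, -2.222, -0.001]
wrist_force: [0.7, -0.1, 0.1]
finger_gap: 0.995
time_s: 1.63
tool_pos: [0.4543, 0.1915, 0.2315]
tcp_rot: [2.217, 2.225, 0.0]
wrist_force: [-0.1, 0.1, 0.5]
finger_gap: 0.997
[0.45587123 0.15167201 0.        ]
carrier [([0.4635, 0.2888, 0.0], 0.81, [[262.0, 92.0]]), ([0.5496, 0.1836, -0.0005], 0.73, [[322.0, 171.0]])]
carrier_grip [([0.4411, 0.2873, 0.0488], 0.74, [[244.0, 90.0]]), ([0.5651, 0.1885, 0.0507], 0.73, [[344.0, 175.0]])]
rail [([0.5039, 0.0195, -0.0002], 0.64, [[286.0, 272.0]])]
```

View pics/w1b.png

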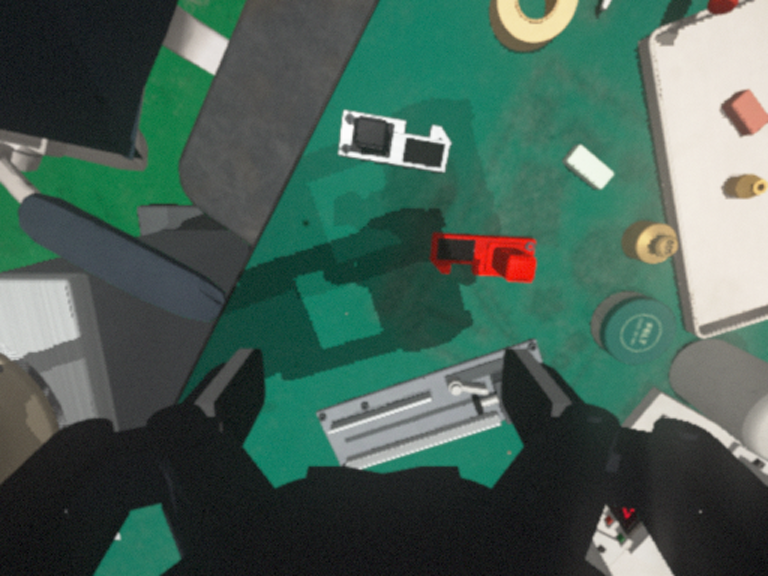

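White block with black grip at ≈(262,92) is the carrier: notch on the +y side, nose to the right. The red one at ≈(322,171) is the decoy. Next are an enlarged crop for confirmation and the yaw fit.

Run:
```python
from h import *
i=cv2.imread('pics/w1.png')
a=cv2.resize(i[65:125,215:310],None,fx=8,fy=8,interpolation=2);cv2.imwrite('pics/w1c.png',a[:480])
a=cv2.resize(i[215:320,200:375],None,fx=4.5,fy=4.5,interpolation=2);cv2.imwrite('pics/w1r.png',a)
```

```text
(no output)
```

View pics/w1c.png

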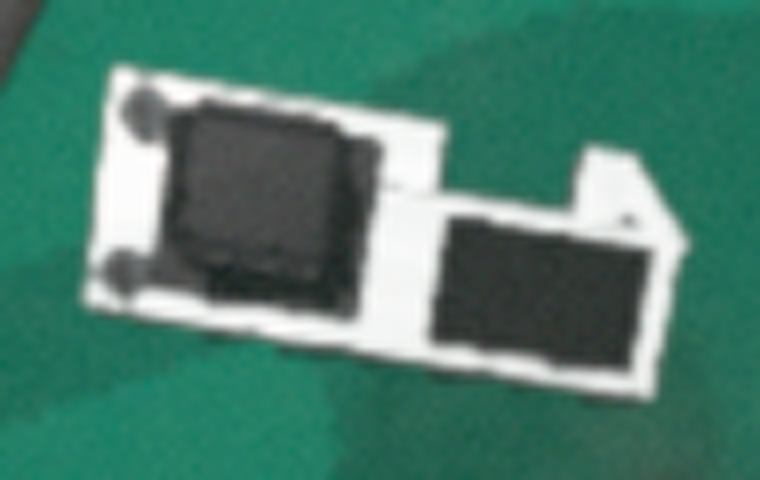

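View pics/w1r.png

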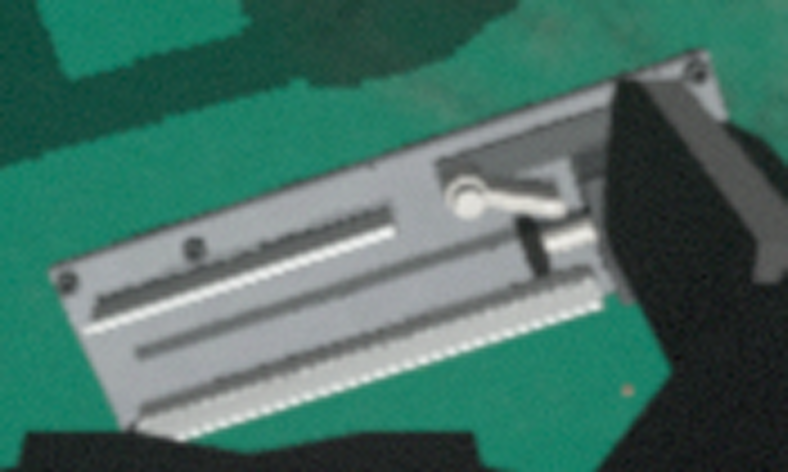

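```bash
cat > fit.py <<'E'
from h import *
from scipy.optimize import least_squares
def fit(c,px,obj,x0):
    obj=np.array(obj,float)/1000; px=np.array(px,float)
    def W(p): 
        cs,sn=np.cos(p[2]),np.sin(p[2]); return np.c_[p[0]+cs*obj[:,0]-sn*obj[:,1],p[1]+sn*obj[:,0]+cs*obj[:,1],obj[:,2]]
    r=least_squares(lambda p:(proj(c,W(p))-px).ravel(),x0)
    return r.x,r.fun.reshape(-1,2)
E
python3 - <<'E'
from fit import *
c=ctrl.capture('wrist')
def up(l,s,o): return [((a+.5)/s-.5+o[0],(b+.5)/s-.5+o[1]) for a,b in l]
x,r=fit(c,up([(110,65),(443,122),(437,190),(577,212),(585,145)],8,(215,65)),[(-45,18,14),(8,18,14),(8,8,14),(30,8,14),(30,18,14)],[.46,.29,-.15])
print(x,np.degrees(x[2]),r.round(2).tolist())
print('grip',x[:2]+.018*-np.array([np.cos(x[2]),np.sin(x[2])]))
# rail: plate corners at z=6
x,r=fit(c,up([(50,268),(706,50)],4.5,(200,215)),[(-112,42,6),(126,42,6)],[.5,.02,.3])
print(x,np.degrees(x[2]),r.round(2).tolist())
print(proj(c,[[x[0],x[1],0]]))
E
python3 - <<'E'
import cv2
i=cv2.imread('pics/wrist0.png')
cv2.imwrite('pics/w0r.png',cv2.resize(i[85:205,150:340],None,fx=4.2,fy=4.2,interpolation=2))
E
```

```text
[ 0.46416239  0.28345392 -0.15468641] -8.862878370823719 [[0.25, 0.16], [0.46, -0.0], [-0.11, -0.12], [-0.54, -0.05], [-0.08, -0.01]]
grip [0.44637731 0.28622719]
[0.50390391 0.01551464 0.35605664] 20.400542959797924 [[-0.72, 0.34], [0.68, -0.2]]
[[285.58992603 272.46970093]]
```

View pics/w0r.png

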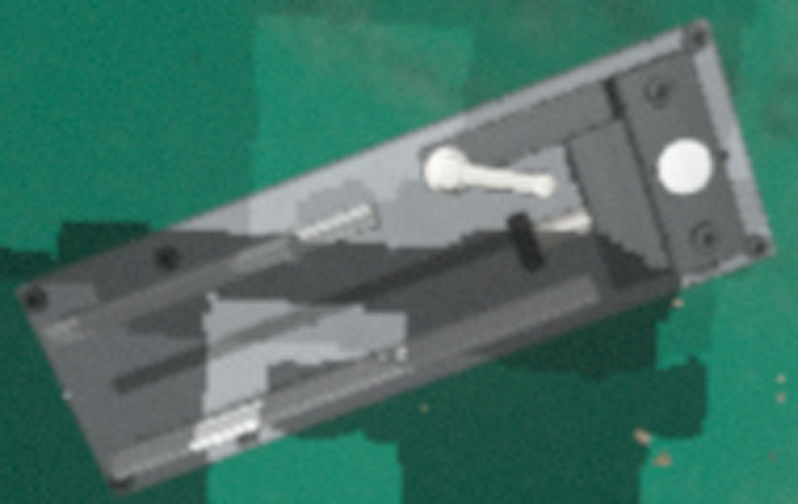

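```bash
cat >> fit.py <<'E'
from scipy.spatial.transform import Rotation as Ro
def T(R,t): 
    M=np.eye(4);M[:3,:3]=R;M[:3,3]=np.ravel(t);return M
def camT(c): return T(cv2.Rodrigues(np.array(c['rvec'],float))[0],c['tvec'])
def toolT(p,r): return T(Ro.from_rotvec(r).as_matrix(),p)
def up(l,s,o): return [((a+.5)/s-.5+o[0],(b+.5)/s-.5+o[1]) for a,b in l]
E
python3 - <<'E'
from fit import *
c=ctrl.capture('wrist');s=ctrl.get_state()
X=camT(c)@toolT(s['tool_pos'],s['tcp_rot'])
print(X.round(4))
M=X@np.linalg.inv(toolT([5.24686653e-01,3.31992994e-05,2.30444903e-01],[-2.22056225e+00,-2.22059016e+00,1.66243856e-03]))
c0=dict(c);c0['rvec']=cv2.Rodrigues(M[:3,:3])[0];c0['tvec']=M[:3,3]
px=up([(18,290),(706,18),(775,255),(118,493)],4.2,(150,85))
x,r=fit(c0,px,[(-112,42,6),(126,42,6),(126,-36,6),(-112,-36,6)],[.5,.02,.3])
print(x,np.degrees(x[2]),r.round(2).tolist())
cs,sn=np.cos(x[2]),np.sin(x[2])
def rail(u,v,z):
    w=ray(c0,u,v,z/1000)[:2]-x[:2]; return (np.array([[cs,sn],[-sn,cs]])@w*1000).round(1)
for p,z in [((615,80),36),((680,275),36),((568,150),28),((612,262),28),((508,215),22),((530,270),22),((545,185),20),((378,215),23),((600,290),23)]:
    print(p,z,rail(*up([p],4.2,(150,85))[0],z))
E
```

```text
[[ 4.000e-04  1.000e+00  8.000e-04 -0.000e+00]
 [-9.627e-01  6.000e-04 -2.707e-01  2.700e-02]
 [-2.707e-01 -6.000e-04  9.627e-01  1.572e-01]
 [ 0.000e+00  0.000e+00  0.000e+00  1.000e+00]]
[0.50297551 0.01787925 0.36030987] 20.64423478006896 [[-1.05, -0.46], [0.72, -0.53], [0.99, 0.01], [-0.76, 1.49]]
(615, 80) 36 [88.6 34.7]
(680, 275) 36 [ 89.4 -25.1]
(568, 150) 28 [70.4 20.7]
(612, 262) 28 [ 72.3 -15.5]
(508, 215) 22 [47.4  8.5]
(530, 270) 22 [48.1 -9.8]
(545, 185) 20 [61.2 12.8]
(378, 215) 23 [10.  22.6]
(600, 290) 23 [ 66.5 -23.3]
```

```bash
python3 -m jog '[-0.3,3,-2,0,0,-3,8.5,-0.6,6,-4,0,0,-6,8.5,-0.8,9.5,-7,0,0,-8.9,8.5,-0.8,9.5,-10,0,0,-8.9,8.5,-0.8,9.5,-10,0,0,-8.9,8.5]'; python3 -m jog '[0,0,0,0,0,0,8.5,0,0,0,0,0,0,8.5]'
python3 - <<'E'
from fit import *
c=cap('wrist','w2.png')
s=ctrl.get_state()
for t in ['carrier','carrier_grip']:
    print(t,[(np.round(d['location'],4).tolist(),round(d['conf'],2),proj(c,d['location']).round().tolist()) for d in ctrl.tip_of(t,'wrist')])
print('tcp px',proj(c,s['tool_pos']))
cv2.imwrite('pics/w2b.png',cv2.resize(c['color'],(768,576),interpolation=2))
E
```

```text
time_s: 2.35
tool_pos: [0.444, 0.2842, 0.1243]
tcp_rot: [-2.384, -2.042, 0.018]
wrist_force: [-0.3, -0.5, -2.0]
finger_gap: 0.997
time_s: 2.52
tool_pos: [0.4481, 0.2844, 0.1333]
tcp_rot: [2.388, 2.041, 0.003]
wrist_force: [0.2, -0.1, 1.2]
finger_gap: 0.998
carrier [([0.5446, 0.1894, -0.0014], 0.96, [[350.0, 248.0]]), ([0.4663, 0.2909, 0.0009], 0.89, [[271.0, 173.0]])]
carrier_grip [([0.5609, 0.183, 0.0488], 0.81, [[385.0, 276.0]]), ([0.4419, 0.2873, 0.049], 0.67, [[247.0, 193.0]])]
tcp px [[255.59053269 236.31960059]]
```

View pics/w2b.png

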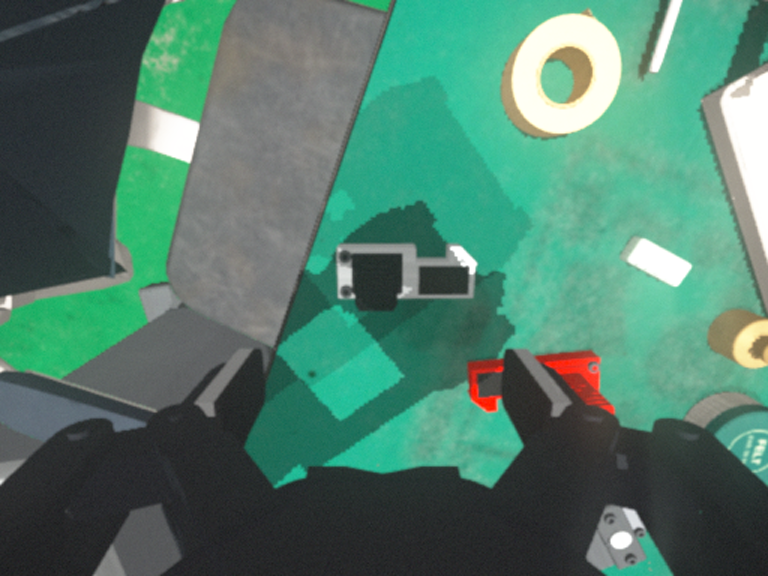

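Run:
```python
from fit import *
i=cv2.imread('pics/w2.png')
g=np.clip(i[155:215,215:325].astype(float)*1.6,0,255).astype(np.uint8)
cv2.imwrite('pics/w2c.png',cv2.resize(g,None,fx=7,fy=7,interpolation=2))
c=ctrl.capture('wrist');s=ctrl.get_state()
for y in (.2835,.2862,.289):
  p=np.array([.464,y]);a=np.radians(-8.9);R=np.array([[np.cos(a),-np.sin(a)],[np.sin(a),np.cos(a)]])
  P=[np.r_[p+R@np.array([x,yy])/1000,z/1000] for x,yy,z in [(-45,18,14),(8,18,14),(30,18,14),(-45,-18,14),(48,-18,14),(-30,-10,62),(-6,-10,62)]]
  print(y,((proj(c,P)-[215,155]+.5)*7).round().tolist())
```

```text
0.2835 [[76.0, 84.0], [447.0, 83.0], [601.0, 83.0], [83.0, 324.0], [711.0, 323.0], [165.0, 382.0], [361.0, 382.0]]
0.2862 [[72.0, 66.0], [444.0, 65.0], [598.0, 65.0], [80.0, 307.0], [710.0, 306.0], [161.0, 361.0], [358.0, 361.0]]
0.289 [[68.0, 46.0], [442.0, 46.0], [596.0, 46.0], [76.0, 289.0], [708.0, 288.0], [157.0, 340.0], [354.0, 339.0]]
```

View pics/w2c.png

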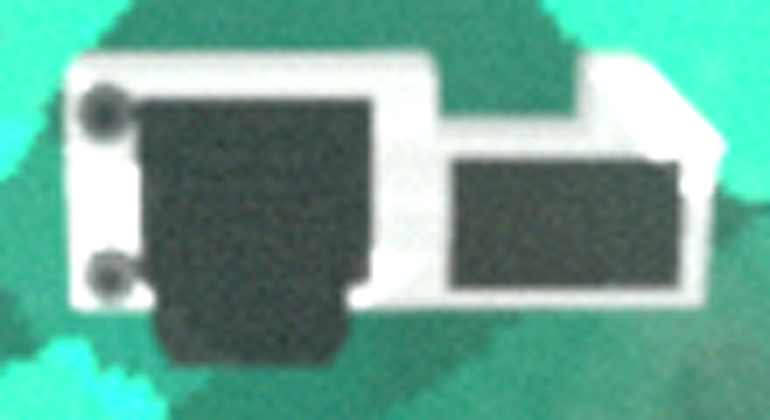

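```bash
python3 -m jog '[-0.2,0.4,-1,0,0,0,8.5,-0.2,0.4,-3,0,0,0,8.5,-0.2,0.4,-4.5,0,0,0,8.5,-0.2,0.4,-5,0,0,0,8.5,-0.2,0.4,-5,0,0,0,8.5]'; python3 -m jog '[0,0,0,0,0,0,8.5,0,0,0,0,0,0,8.5,0,0,0,0,0,0,8.5]'
python3 - <<'E'
from fit import *
c=cap('wrist','w3.png')
print(ctrl.get_state()['tool_pos'])
cv2.imwrite('pics/w3b.png',cv2.resize(c['color'],(768,576),interpolation=2))
E
```

```text
time_s: 3.13
tool_pos: [0.4441, 0.2886, 0.0797]
tcp_rot: [-2.387, -2.042, 0.005]
wrist_force: [0.5, 0.4, 0.5]
finger_gap: 0.997
time_s: 3.38
tool_pos: [0.4456, 0.2894, 0.0825]
tcp_rot: [2.387, 2.042, 0.003]
wrist_force: [-0.8, -0.1, -0.1]
finger_gap: 0.996
[0.44554498 0.28931503 0.08241106]
```

View pics/w3b.png

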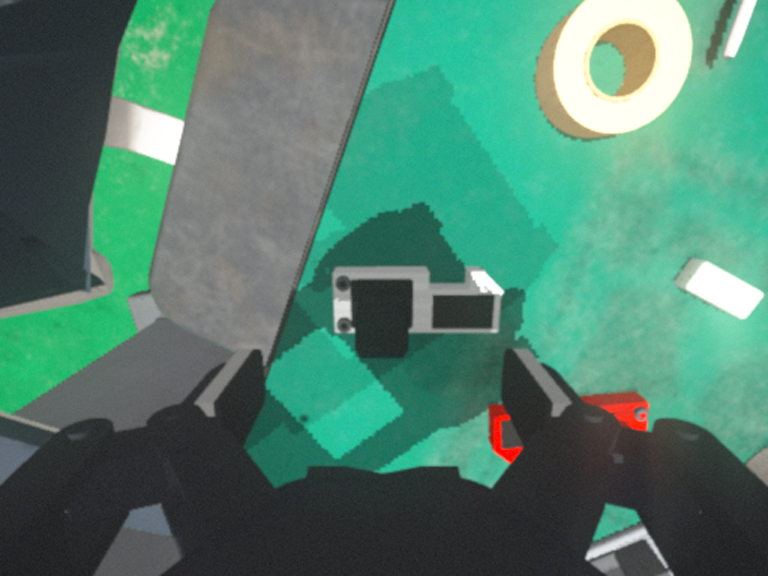

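Carrier grip at ≈(383,320 of 768) is centred between the pads. The notch and nose are confirmed, and the red block lies clear below right.

```bash
python3 -m jog '[0,0,-1.5,0,0,0,8.5,0,0,-3.5,0,0,0,8.5,0,0,-4.8,0,0,0,8.5,0,0,-5.3,0,0,0,8.5,0,0,-5.3,0,0,0,8.5]'; python3 -m jog '[0,0,0,0,0,0,5,0,0,0,0,0,0,3,0,0,0,0,0,0,2,0,0,0,0,0,0,2,0,0,0,0,0,0,2]';  python3 -m jog '[0,0,0,0,0,0,2,0,0,0,0,0,0,1.5,0,0,0,0,0,0,1.5]'
```

```text
time_s: 3.85
tool_pos: [0.4445, 0.2887, 0.0275]
tcp_rot: [-2.387, -2.042, 0.003]
wrist_force: [-0.2, -0.6, 0.6]
finger_gap: 0.998
time_s: 4.27
tool_pos: [0.4453, 0.2892, 0.0289]
tcp_rot: [2.387, 2.042, 0.002]
wrist_force: [-0.4, -0.1, 0.2]
finger_gap: 0.297
time_s: 4.52
tool_pos: [0.4454, 0.2893, 0.029]
tcp_rot: [2.387, 2.042, 0.002]
wrist_force: [-0.7, -0.9, 5.7]
finger_gap: 0.27
```

```bash
python3 -m jog '[0,0,0,0,0,0,1.5,0,0,0.3,0,0,0,1.5,0,0,1.5,0,0,0,1.5,0,0,4,0,0,0,1.5,0,0,7,0,0,0,1.5]';  python3 -m jog '[0,0,0,0,0,0,1.5,0,0,0,0,0,0,1.5,0,0,0,0,0,0,1.5]'
python3 - <<'E'
from fit import *
c=cap('wrist','w4.png');s=ctrl.get_state()
print(s['tool_pos'],s['wrist_force'],s['finger_gap'],s['joint_positions'])
d=cap('side','s4.png')
cv2.imwrite('pics/w4b.png',np.hstack([c['color'][120:320,130:390],d['color'][150:350,180:440]]))
E
```

```text
time_s: 4.93
tool_pos: [0.4435, 0.2881, 0.0973]
tcp_rot: [-2.386, -2.042, 0.008]
wrist_force: [-0.1, 0.6, -1.8]
finger_gap: 0.272
time_s: 5.18
tool_pos: [0.4445, 0.2887, 0.0977]
tcp_rot: [-2.387, -2.042, 0.002]
wrist_force: [-0.1, -0.4, -3.5]
finger_gap: 0.272
[0.44421641 0.28855894 0.09698526] [ 0.22234164 -0.2983976  -1.19311075] 0.27643066857993054 [ 5.06420825e-01  1.53385677e-01  1.56449916e+00 -9.57397184e-05
  1.42629279e+00  6.61774194e-01]
```

View pics/w4b.png

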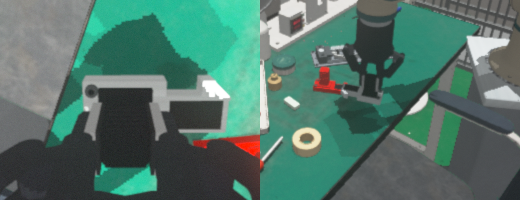

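```bash
python3 -m jog '[0.1,-2,1.5,0,0,3,1.5,0.2,-5,3,0,0,8,1.5,0.2,-8.5,3,0,0,14,1.5,0.3,-12,3,0,0,20,1.5,0.3,-15,3,0,0,25,1.5]';  python3 -m jog '[0,-3.5,0,0,0,4.5,1.5,0.2,-7,0,0,0,4.5,1.5,0.2,-10.5,0,0,0,4.5,1.5,0.2,-13.5,0,0,0,4.5,1.5,0.2,-14,0,0,0,4.5,1.5]'; python3 -m jog '[0,0,0,0,0,0,1.5,0,0,0,0,0,0,1.5,0,0,0,0,0,0,1.5,0,0,0,0,0,0,1.5,0,0,0,0,0,0,1.5]'
python3 - <<'E'
from fit import *
c=cap('wrist','w5.png');s=ctrl.get_state()
print(s['tool_pos'],s['tcp_rot'],s['wrist_force'],s['wrist_torque'])
np.save('c5.npy',c,allow_pickle=True)
for t in ['carrier','carrier_grip','rail','buffer_nominal']:
    print(t,[(np.round(d['location'],4).tolist(),round(d['conf'],2),proj(c,d['location']).round().tolist()) for d in ctrl.tip_of(t,'wrist')])
cv2.imwrite('pics/w5b.png',cv2.resize(c['color'],(768,576),interpolation=2))
E
```

```text
time_s: 5.7
tool_pos: [0.4472, 0.1371, 0.1273]
tcp_rot: [-1.881, -2.515, 0.003]
wrist_force: [0.5, -0.2, -2.8]
finger_gap: 0.272
time_s: 6.12
tool_pos: [0.4492, -0.0047, 0.1271]
tcp_rot: [-1.793, -2.578, 0.004]
wrist_force: [0.4, 0.6, -2.1]
finger_gap: 0.272
time_s: 6.53
tool_pos: [0.45, 0.0, 0.1282]
tcp_rot: [-1.786, -2.584, -0.0]
wrist_force: [0.8, 0.5, -1.5]
finger_gap: 0.278
[ 4.50026194e-01 -1.25472843e-04  1.28255516e-01] [-1.78636933e+00 -2.58414860e+00 -1.19919691e-04] [ 0.17301275  0.10171921 -1.56675304] [-0.01790294  0.0898035   0.0124283 ]
carrier [([0.4707, 0.0083, 0.0995], 0.77, [[287.0, 218.0]]), ([0.5444, 0.1869, -0.0033], 0.63, [[424.0, 33.0]])]
carrier_grip [([0.566, 0.186, 0.0491], 0.7, [[492.0, 24.0]]), ([0.4497, -0.0029, 0.1513], 0.64, [[252.0, 261.0]])]
rail [([0.505, 0.0223, 0.0021], 0.72, [[312.0, 182.0]])]
buffer_nominal [([0.5428, 0.0354, 0.0138], 0.68, [[355.0, 186.0]])]
```

View pics/w5b.png

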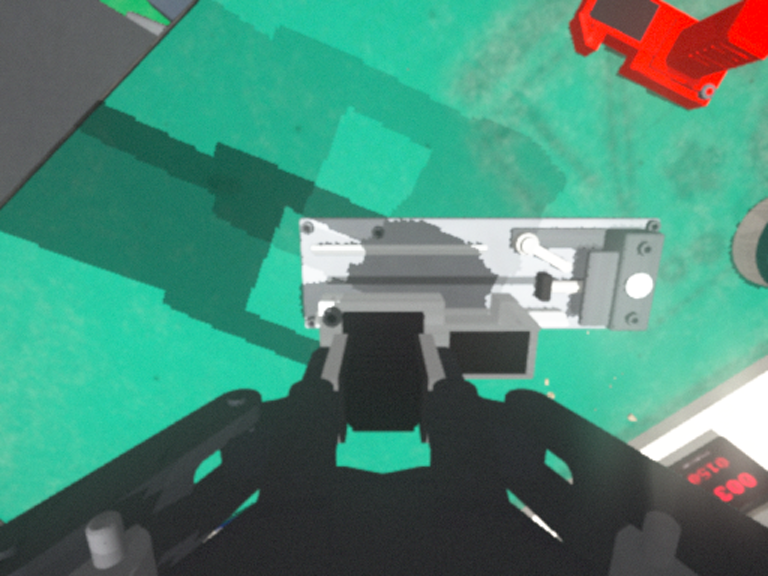

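Run:
```python
import cv2
i=cv2.imread('pics/w5.png')
cv2.imwrite('pics/w5c.png',cv2.resize(i[135:265,195:450],None,fx=3,fy=3,interpolation=2))
```

```text
(no output)
```

View pics/w5c.png

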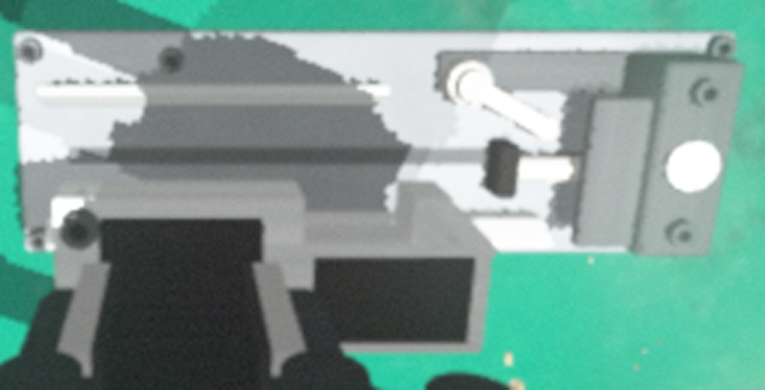

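Run:
```python
from fit import *
c=np.load('c5.npy',allow_pickle=True).item();s=ctrl.get_state()
o=(195,135)
xr,r=fit(c,up([(14,31),(735,31),(20,251)],3,o),[(-112,42,6),(126,42,6),(-112,-36,6)],[.5,.02,.36])
print('rail',xr,np.degrees(xr[2]),r.round(2).tolist())
zb=(s['tool_pos'][2]-.029)*1000
xc,r=fit(c,up([(478,352),(303,182),(398,182)],3,o),[(48,-18,14+zb),(8,18,zb),(30,18,zb)],[.47,.01,.36])
print('car',xc,np.degrees(xc[2]),r.round(2).tolist())
yaw=2*np.arctan2(2.58414860,1.78636933)-np.pi/2
print('tool yaw',np.degrees(yaw))
R=lambda a:np.array([[np.cos(a),-np.sin(a)],[np.sin(a),np.cos(a)]])
print('carrier in rail',R(xr[2]).T@(xc[:2]-xr[:2])*1000,'grip in tool', R(yaw).T@(xc[:2]+R(xc[2])@[-.018,0]-s['tool_pos'][:2])*1000,'tool in rail',R(xr[2]).T@(s['tool_pos'][:2]-xr[:2])*1000)
for p,z in [((490,140),22),((487,195),22),((592,100),28),((577,243),28),((665,60),36),((635,250),36),((390,88),23)]:
    w=ray(c,*up([p],3,o)[0],z/1000)[:2]-xr[:2]; print(p,z,(R(xr[2]).T@w*1000).round(1))
```

```text
rail [0.50290623 0.01807519 0.35885279] 20.56075010325302 [[-0.95, -0.41], [0.01, 0.31], [1.02, 0.12]]
car [0.46746888 0.00576642 0.34642551] 19.84871966337834 [[1.14, 1.58], [-1.06, -0.96], [-0.11, -0.48]]
tool yaw 20.689367710970203
carrier in rail [-37.50284236   0.920899  ] grip in tool [0.5890693  0.14215854] tool in rail [-56.09020114   1.00110368]
(490, 140) 22 [43.1  9.1]
(487, 195) 22 [44.1 -9.4]
(592, 100) 28 [70.8 23.4]
(577, 243) 28 [ 72.6 -23.7]
(665, 60) 36 [86.4 36.9]
(635, 250) 36 [ 86.9 -22.9]
(390, 88) 23 [ 9.5 26. ]
```

```bash
python3 -m jog '[0,-0.1,-2,0,0,0,1.5,0,-0.1,-4.5,0,0,0,1.5,0,-0.1,-6.5,0,0,0,1.5,0,-0.1,-7,0,0,0,1.5,0,-0.1,-7,0,0,0,1.5]';  python3 -m jog '[0,0,0,0,0,0,1.5,0,0,0,0,0,0,1.5,0,0,0,0,0,0,1.5]'
python3 - <<'E'
from fit import *
c=cap('wrist','w6.png');s=ctrl.get_state()
print(s['tool_pos'],s['wrist_force'],s['wrist_torque'])
a=cap('side','s6.png')['color']; b=cap('scene','c6.png')['color']
cv2.imwrite('pics/w6b.png',cv2.resize(np.hstack([c['color'][130:300,150:420]]),None,fx=2.8,fy=2.8,interpolation=2))
cv2.imwrite('pics/s6b.png',cv2.resize(np.hstack([a[160:260,210:330],b[170:270,200:300]]),None,fx=3.5,fy=3.5,interpolation=2))
E
```

```text
time_s: 7.2
tool_pos: [0.4489, -0.0019, 0.057]
tcp_rot: [-1.787, -2.58, 0.003]
wrist_force: [0.4, 0.2, -2.3]
finger_gap: 0.27
time_s: 7.45
tool_pos: [0.451, -0.0021, 0.0598]
tcp_rot: [1.787, 2.581, 0.002]
wrist_force: [0.5, -0.3, -2.4]
finger_gap: 0.272
[ 0.4508285  -0.00203749  0.05960962] [-0.74008868  0.34269364 -2.33206138] [-0.01406846  0.0900953   0.06188023]
```

View pics/w6b.png

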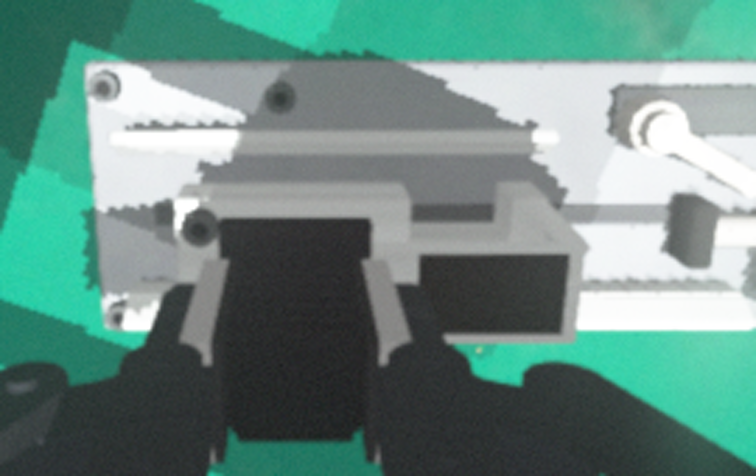

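View pics/s6b.png

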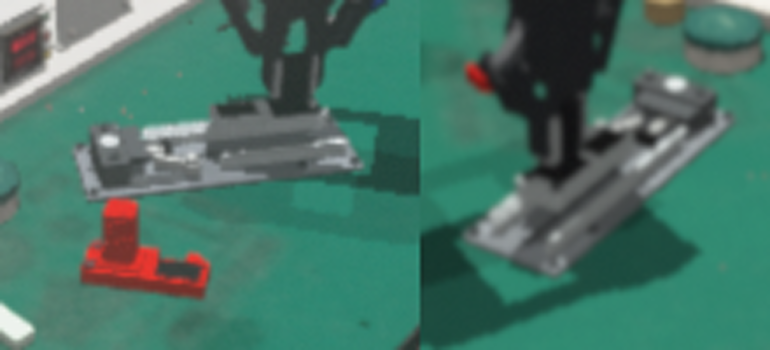

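Run:
```python
from fit import *
c=ctrl.capture('wrist');s=ctrl.get_state();print(s['tool_pos'],s['tcp_rot'])
o=(150,130)
xr,r=fit(c,up([(86,62),(104,330)],2.8,o),[(-112,42,6),(-112,-36,6)],[.5,.02,.36])
print('rail',xr,np.degrees(xr[2]),r.round(2).tolist())
zb=(s['tool_pos'][2]-.029)*1000
xc,r=fit(c,up([(574,342),(407,185),(497,183)],2.8,o),[(48,-18,14+zb),(8,18,zb),(30,18,zb)],[.47,.01,.36])
print('car',xc,np.degrees(xc[2]),r.round(2).tolist())
R=lambda a:np.array([[np.cos(a),-np.sin(a)],[np.sin(a),np.cos(a)]])
for q in (xr,np.array([.5029,.0180,np.radians(20.6)])):
  print('carrier in rail',R(q[2]).T@(xc[:2]-q[:2])*1000,'tool in rail',R(q[2]).T@(s['tool_pos'][:2]-q[:2])*1000)
for y in (-1,0,1,-18,18):
  pass
q=np.array([.5029,.0180,np.radians(20.6)])
for off in (-2,-1,0,1):
  g=q[:2]+R(q[2])@[-.038,off/1000]
  P=[np.r_[g+R(q[2])@np.array([x,y])/1000,(z+zb)/1000] for x,y,z in [(8,18,0),(30,18,0),(48,-18,14)]]
  print(off,((proj(c,P)-o+.5)*2.8).round().tolist())
P=[np.r_[q[:2]+R(q[2])@np.array([x,y])/1000,.006] for x,y in [(-112,42),(-112,-36)]]
print(((proj(c,P)-o+.5)*2.8).round().tolist())
```

```text
[ 0.45033819 -0.00198703  0.05889213] [1.78788453e+00 2.58205414e+00 9.52923019e-04]
rail [0.5038106  0.01758502 0.35149621] 20.13924921904845 [[0.0, -0.08], [-0.0, 0.1]]
car [0.46844839 0.00319233 0.36080438] 20.672568071837162 [[0.96, 1.16], [-0.69, -0.87], [-0.29, -0.19]]
carrier in rail [-38.15555874  -1.33738995] tool in rail [-5.69417523e+01  3.53176223e-02]
carrier in rail [-37.45871147  -1.73935219] tool in rail [-56.23325893  -0.21561924]
-2 [[403.0, 184.0], [494.0, 184.0], [575.0, 347.0]]
-1 [[404.0, 180.0], [495.0, 180.0], [575.0, 343.0]]
0 [[404.0, 176.0], [495.0, 176.0], [576.0, 339.0]]
1 [[404.0, 172.0], [495.0, 172.0], [576.0, 336.0]]
[[83.0, 63.0], [103.0, 331.0]]
```

```bash
python3 -m jog '[0,0.1,-0.5,0,0,0,1.5,0,0.1,-1,0,0,0,1.5,0,0.1,-1.4,0,0,0,1.5,0,0.1,-1.7,0,0,0,1.5,0,0.1,-1.7,0,0,0,1.5]';  python3 -m jog '[0,0,0,0,0,0,1.5,0,0,0,0,0,0,1.5]';  python3 -m jog '[0,0,-0.1,0,0,0,1.5,0,0,-0.2,0,0,0,1.5,0,0,-0.3,0,0,0,1.5,0,0,-0.3,0,0,0,1.5]'; python3 -c "
from h import *
s=ctrl.get_state();print(s['tool_pos'],s['wrist_force'],s['wrist_torque'])"
```

```text
time_s: 8.07
tool_pos: [0.4494, -0.0009, 0.0402]
tcp_rot: [-1.788, -2.582, 0.001]
wrist_force: [1.1, -0.2, -2.3]
finger_gap: 0.272
time_s: 8.23
tool_pos: [0.4501, -0.001, 0.0414]
tcp_rot: [1.788, 2.583, 0.0]
wrist_force: [-0.3, 1.3, -2.3]
finger_gap: 0.273
time_s: 8.57
tool_pos: [0.4499, -0.001, 0.0381]
tcp_rot: [-1.788, -2.583, 0.0]
wrist_force: [-0.3, 0.4, -2.0]
finger_gap: 0.277
[ 0.44990504 -0.00097686  0.0381409 ] [-0.25766561  0.43069937 -1.99531761] [ 0.03987219  0.05330247 -0.01886572]
```

```bash
python3 -m jog '[0,0,-0.05,0,0,0,1.5,0,0,-0.1,0,0,0,1.5,0,0,-0.15,0,0,0,1.5,0,0,-0.2,0,0,0,1.5,0,0,-0.2,0,0,0,1.5]';  python3 -m jog '[0,0,-0.05,0,0,0,1.5,0,0,-0.1,0,0,0,1.5,0,0,-0.1,0,0,0,1.5]'
```

```text
time_s: 8.98
tool_pos: [0.45, -0.001, 0.0362]
tcp_rot: [-1.788, -2.583, 0.0]
wrist_force: [-0.0, 0.1, -2.2]
finger_gap: 0.272
time_s: 9.23
tool_pos: [0.45, -0.001, 0.0352]
tcp_rot: [-1.788, -2.583, 0.0]
wrist_force: [0.7, 0.1, -2.4]
finger_gap: 0.275
```

```bash
python3 -m jog '[0,0,-0.03,0,0,0,1.5,0,0,-0.05,0,0,0,1.5,0,0,-0.05,0,0,0,1.5]';  python3 -m jog '[0,0,-0.03,0,0,0,1.5,0,0,-0.05,0,0,0,1.5,0,0,-0.05,0,0,0,1.5]'
```

```text
time_s: 9.48
tool_pos: [0.4501, -0.001, 0.035]
tcp_rot: [1.788, 2.583, 0.0]
wrist_force: [-1.1, 0.0, 1.1]
finger_gap: 0.271
time_s: 9.73
tool_pos: [0.4501, -0.001, 0.035]
tcp_rot: [1.788, 2.583, 0.0]
wrist_force: [-4.9, -0.3, 6.0]
finger_gap: 0.27
```

```bash
python3 -m jog '[0,0,0.03,0,0,0,1.5,0,0,0.06,0,0,0,4,0,0,0.06,0,0,0,4,0,0,0.06,0,0,0,4]'
python3 - <<'E'
from fit import *
c=cap('wrist','w7.png');s=ctrl.get_state()
print(s['tool_pos'],s['wrist_force'],s['finger_gap'])
a=cap('side','s7.png')['color']
cv2.imwrite('pics/w7b.png',cv2.resize(np.hstack([c['color'][130:300,150:420]]),None,fx=2.8,fy=2.8,interpolation=2))
cv2.imwrite('pics/s7b.png',cv2.resize(a[170:240,210:330],None,fx=6,fy=6,interpolation=2))
E
```

```text
time_s: 10.07
tool_pos: [0.4502, -0.001, 0.0349]
tcp_rot: [1.788, 2.582, 0.001]
wrist_force: [-0.4, -0.2, 0.0]
finger_gap: 0.461
[ 0.45012777 -0.00098717  0.03488357] [-0.40134335  0.38421141  0.44713186] 0.46667487693451504
```

View pics/w7b.png

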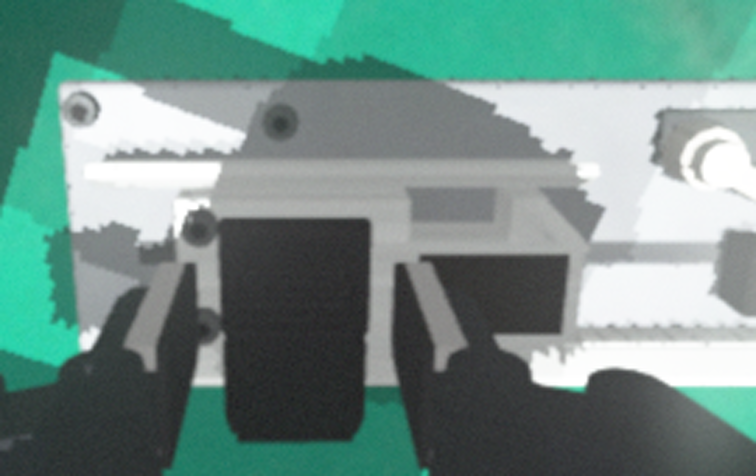

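View pics/s7b.png

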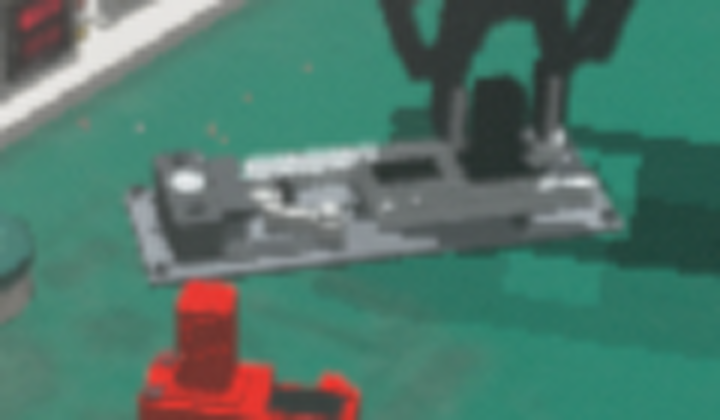

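Carrier sits flat in the channel, nose (≈(580,250) in crop) well short of the buffer (≈(735,260)). I'll regrip without preload and push.

```bash
python3 -m jog '[0,0,0,0,0,0,1.5,0,0,0,0,0,0,1.5,0,0,0,0,0,0,1.5,0,0,0,0,0,0,1.5]'; python3 -m jog '[0.19,0.07,0,0,0,0,1.5,0.56,0.21,0,0,0,0,1.5,0.94,0.35,0,0,0,0,1.5,1.31,0.49,0,0,0,0,1.5,1.5,0.56,0,0,0,0,1.5]'; python3 -m jog '[0.19,0.07,0,0,0,0,1.5,0.47,0.18,0,0,0,0,1.5,0.75,0.28,0,0,0,0,1.5,0.94,0.35,0,0,0,0,1.5,0.94,0.35,0,0,0,0,1.5]'
```

```text
time_s: 10.5
tool_pos: [0.4502, -0.001, 0.035]
tcp_rot: [1.788, 2.583, 0.0]
wrist_force: [1.4, 0.6, 1.0]
finger_gap: 0.272
time_s: 10.92
tool_pos: [0.4655, 0.0048, 0.035]
tcp_rot: [1.788, 2.583, -0.0]
wrist_force: [-3.1, -1.7, 5.6]
finger_gap: 0.272
time_s: 11.33
tool_pos: [0.475, 0.0083, 0.035]
tcp_rot: [1.788, 2.582, 0.001]
wrist_force: [-1.6, 0.5, 3.0]
finger_gap: 0.267
```

```bash
python3 -m jog '[0.19,0.07,0.02,0,0,0,1.5,0.37,0.14,0.02,0,0,0,1.5,0.47,0.18,0.02,0,0,0,1.5,0.47,0.18,0.02,0,0,0,1.5]'; python3 -m jog '[0.14,0.05,0,0,0,0,1.5,0.28,0.11,0,0,0,0,1.5,0.42,0.16,0,0,0,0,1.5,0.47,0.18,0,0,0,0,1.5,0.47,0.18,0,0,0,0,1.5]';python3 -m jog '[0.14,0.05,0,0,0,0,1.5,0.28,0.11,0,0,0,0,1.5,0.42,0.16,0,0,0,0,1.5,0.47,0.18,0,0,0,0,1.5,0.47,0.18,0,0,0,0,1.5]'
```

```text
time_s: 11.67
tool_pos: [0.4793, 0.0101, 0.035]
tcp_rot: [1.788, 2.583, 0.001]
wrist_force: [-1.3, 0.3, 1.3]
finger_gap: 0.269
time_s: 12.08
tool_pos: [0.4839, 0.0118, 0.035]
tcp_rot: [1.788, 2.583, 0.0]
wrist_force: [-1.1, -0.3, 1.6]
finger_gap: 0.272
time_s: 12.5
tool_pos: [0.4876, 0.0131, 0.0351]
tcp_rot: [-1.787, -2.581, 0.004]
wrist_force: [-8.4, -3.5, 7.8]
finger_gap: 0.271
```

```bash
cat > st.py <<'E'
from h import *
s=ctrl.get_state();d=s['tool_pos'][:2]-[.4501,-.001];a=np.radians(20.6);u=np.array([np.cos(a),np.sin(a)]);n=np.array([-u[1],u[0]])
f=s['wrist_force'];print('travel %.1f lat %.1f push %.1f latF %.1f fz %.1f z %.4f'%(d@u*1e3,d@n*1e3,-f[:2]@u,f[:2]@n,f[2],s['tool_pos'][2]),s['wrist_torque'].round(2))
E
python3 -m jog '[0.14,0.05,0,0,0,0,1.5,0.28,0.11,0,0,0,0,1.5,0.28,0.11,0,0,0,0,1.5]' >/dev/null;python3 st.py;python3 -m jog '[0.19,0.07,0,0,0,0,1.5,0.37,0.14,0,0,0,0,1.5,0.47,0.18,0,0,0,0,1.5,0.47,0.18,0,0,0,0,1.5]'>/dev/null;python3 st.py
```

```text
travel 42.9 lat 0.0 push 11.0 latF 0.3 fz 8.8 z 0.0351 [-0.48  1.46  0.01]
travel 47.2 lat -0.1 push 15.5 latF 1.2 fz 10.9 z 0.0352 [-0.77  2.1   0.09]
```

```bash
python3 -m jog '[0,0,0.03,0,0,0,1.5,0,0,0.06,0,0,0,1.5,0,0,0.06,0,0,0,1.5]' >/dev/null;python3 st.py
python3 - <<'E'
from fit import *
c=cap('wrist','w8.png')
a=cap('side','s8.png')['color']
cv2.imwrite('pics/w8b.png',cv2.resize(c['color'][130:300,150:420],None,fx=2.8,fy=2.8,interpolation=2))
cv2.imwrite('pics/s8b.png',cv2.resize(a[170:240,210:330],None,fx=6,fy=6,interpolation=2))
E
python3 st.py
```

```text
travel 47.3 lat -0.0 push 12.9 latF -1.6 fz 6.8 z 0.0353 [-0.76  1.61  0.03]
travel 47.2 lat -0.0 push 11.5 latF -1.9 fz 6.5 z 0.0353 [-0.8   1.66  0.07]
```

View pics/w8b.png

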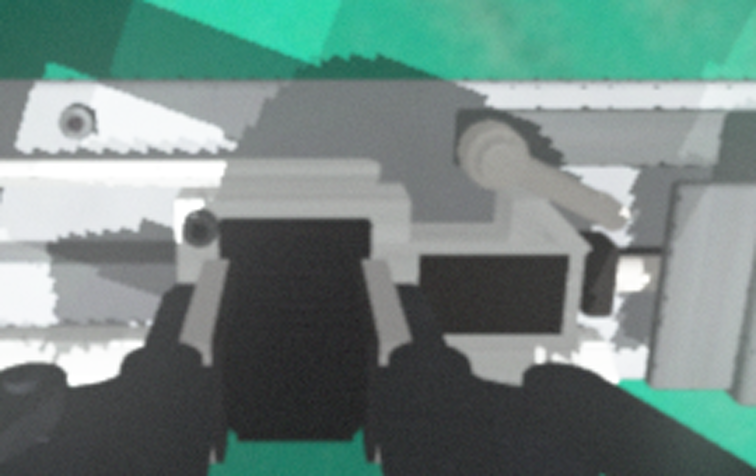

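View pics/s8b.png

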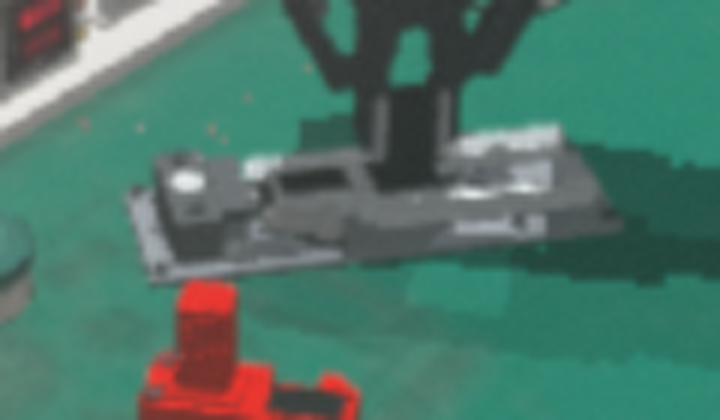

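```bash
python3 -m jog '[0,0,0.03,0,0,0,1.5,0,0,0.06,0,0,0,1.5,0,0,0.06,0,0,0,1.5]' >/dev/null;python3 st.py; python3 -m jog '[0.14,0.05,0,0,0,0,1.5,0.28,0.11,0,0,0,0,1.5,0.37,0.14,0,0,0,0,1.5,0.37,0.14,0,0,0,0,1.5]'>/dev/null;python3 st.py
```

```text
travel 47.3 lat 0.1 push 9.5 latF -1.7 fz 2.1 z 0.0354 [-0.78  1.26  0.01]
travel 50.7 lat 0.0 push 12.5 latF -0.2 fz 5.2 z 0.0354 [-0.92  1.8  -0.04]
```

```bash
for i in 1; do python3 -m jog '[0.14,0.05,0.03,0,0,0,1.5,0.28,0.11,0.05,0,0,0,1.5,0.42,0.16,0.05,0,0,0,1.5,0.47,0.18,0.05,0,0,0,1.5,0.47,0.18,0.05,0,0,0,1.5]'>/dev/null;python3 st.py; python3 -m jog '[0.14,0.05,0,0,0,0,1.5,0.28,0.11,0.02,0,0,0,1.5,0.42,0.16,0.02,0,0,0,1.5,0.47,0.18,0.02,0,0,0,1.5,0.47,0.18,0.02,0,0,0,1.5]'>/dev/null;python3 st.py; done
```

```text
travel 55.5 lat 0.1 push 12.5 latF -1.9 fz 5.0 z 0.0355 [-1.06  1.84 -0.06]
travel 60.3 lat 0.1 push 12.5 latF -1.0 fz 3.8 z 0.0356 [-1.04  1.97 -0.04]
```

```bash
python3 -m jog '[0.14,0.05,0.02,0,0,0,1.5,0.28,0.11,0.02,0,0,0,1.5,0.42,0.16,0.02,0,0,0,1.5,0.47,0.18,0.02,0,0,0,1.5,0.47,0.18,0.02,0,0,0,1.5]'>/dev/null;python3 st.py; python3 -m jog '[0.14,0.05,0.02,0,0,0,1.5,0.28,0.11,0.02,0,0,0,1.5,0.28,0.11,0.02,0,0,0,1.5]'>/dev/null;python3 st.py;  python3 - <<'E'
from fit import *
c=cap('wrist','w9.png')
cv2.imwrite('pics/w9b.png',cv2.resize(c['color'][130:300,150:420],None,fx=2.8,fy=2.8,interpolation=2))
E
```

```text
travel 65.2 lat 0.1 push 12.4 latF -2.4 fz 3.6 z 0.0356 [-1.13  1.99  0.  ]
travel 68.1 lat 0.2 push 12.9 latF -1.5 fz 2.4 z 0.0357 [-1.18  1.97 -0.04]
```

View pics/w9b.png

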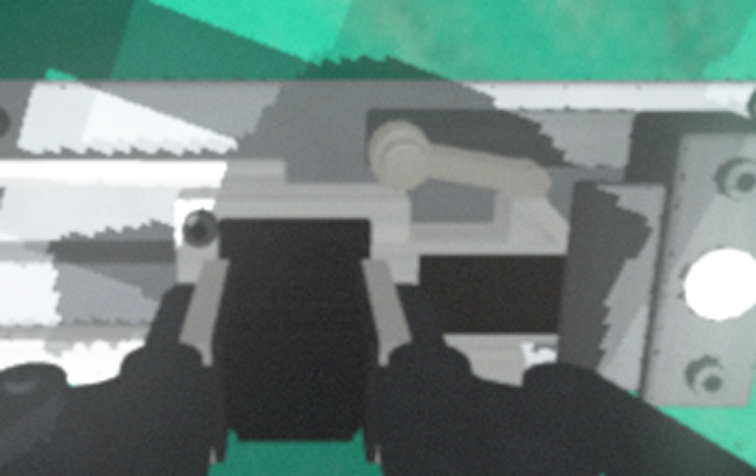

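```bash
for i in 1; do python3 -m jog '[0.09,0.04,0.01,0,0,0,1.5,0.19,0.07,0.01,0,0,0,1.5,0.19,0.07,0.01,0,0,0,1.5]'>/dev/null;python3 st.py; python3 -m jog '[0.09,0.04,0.01,0,0,0,1.5,0.19,0.07,0.01,0,0,0,1.5,0.19,0.07,0.01,0,0,0,1.5]'>/dev/null;python3 st.py;  python3 - <<'E'
from fit import *
c=cap('wrist','w10.png')
cv2.imwrite('pics/w10b.png',cv2.resize(c['color'][130:300,150:420],None,fx=2.8,fy=2.8,interpolation=2))
E
done
```

```text
travel 70.0 lat 0.2 push 12.8 latF -1.9 fz 3.1 z 0.0357 [-1.2   2.04 -0.09]
travel 71.9 lat 0.2 push 13.3 latF -1.8 fz 2.4 z 0.0357 [-1.21  2.13 -0.05]
```

View pics/w10b.png

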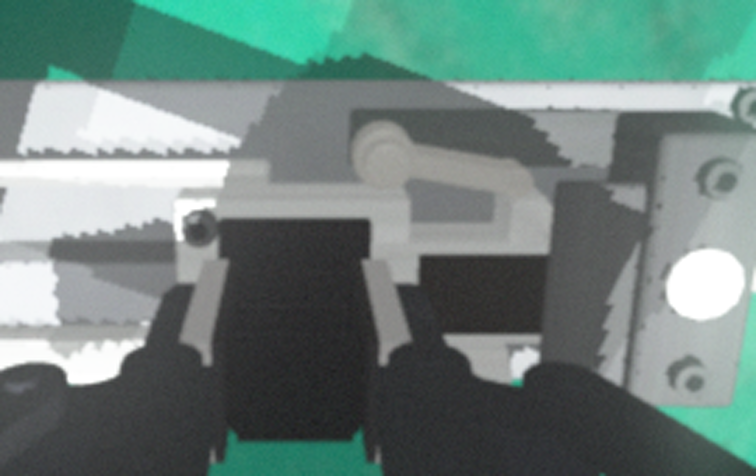

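```bash
python3 -m jog '[0.05,0.02,0.01,0,0,0,1.5,0.09,0.04,0.01,0,0,0,1.5,0.09,0.04,0.01,0,0,0,1.5]'>/dev/null;python3 st.py; python3 -m jog '[0.05,0.02,0,0,0,0,1.5,0.09,0.04,0,0,0,0,1.5,0.09,0.04,0,0,0,0,1.5]'>/dev/null;python3 st.py
```

```text
travel 72.8 lat 0.2 push 13.4 latF -2.8 fz 2.6 z 0.0357 [-1.23  2.15 -0.03]
travel 73.8 lat 0.2 push 12.3 latF -2.9 fz 1.9 z 0.0357 [-1.26  2.   -0.05]
```

```bash
python3 -m jog '[0.05,0.02,0.01,0,0,0,1.5,0.09,0.04,0.01,0,0,0,1.5,0.09,0.04,0.01,0,0,0,1.5]'>/dev/null;python3 st.py
python3 - <<'E'
from fit import *
c=cap('wrist','w11.png')
cv2.imwrite('pics/w11b.png',cv2.resize(c['color'][130:300,150:420],None,fx=2.8,fy=2.8,interpolation=2))
E
```

```text
travel 74.9 lat 0.3 push 12.6 latF -3.5 fz -0.3 z 0.0357 [-1.28  1.82 -0.01]
```

View pics/w11b.png

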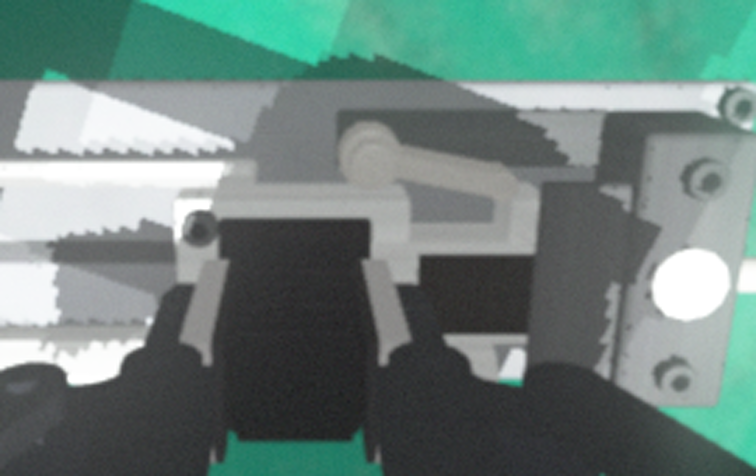

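```bash
python3 -m jog '[0.05,0.02,0,0,0,0,1.5,0.09,0.03,0,0,0,0,1.5,0.09,0.03,0,0,0,0,1.5]'>/dev/null;python3 st.py; python3 -m jog '[0.05,0.02,0,0,0,0,1.5,0.09,0.03,0,0,0,0,1.5,0.09,0.03,0,0,0,0,1.5]'>/dev/null;python3 st.py;python3 - <<'E'
from fit import *
c=cap('wrist','w12.png')
cv2.imwrite('pics/w12b.png',cv2.resize(c['color'][130:300,150:420],None,fx=2.8,fy=2.8,interpolation=2))
E
```

```text
travel 75.9 lat 0.3 push 12.0 latF -2.7 fz 0.3 z 0.0357 [-1.16  1.82 -0.04]
travel 76.2 lat 0.3 push 15.3 latF -1.9 fz 4.0 z 0.0358 [-1.37  2.47 -0.03]
```

View pics/w12b.png

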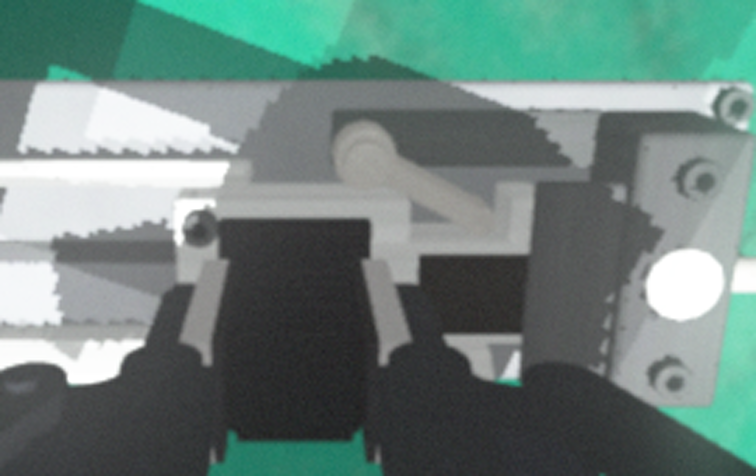

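The pawl has dropped behind the tooth (tip ≈(490,218) in the crop). The force rose to 15 N right after, so I back off at once and let the pawl take the load.

```bash
python3 -m jog '[-0.05,-0.02,0,0,0,0,1.5,-0.09,-0.03,0,0,0,0,1.5,-0.09,-0.03,0,0,0,0,1.5]'>/dev/null;python3 st.py; python3 -m jog '[-0.05,-0.02,0,0,0,0,1.5,-0.09,-0.03,0,0,0,0,1.5,-0.09,-0.03,0,0,0,0,1.5]'>/dev/null;python3 st.py; python3 -m jog '[-0.05,-0.02,0,0,0,0,1.5,-0.09,-0.03,0,0,0,0,1.5,-0.09,-0.03,0,0,0,0,1.5]'>/dev/null;python3 st.py
```

```text
travel 75.9 lat 0.3 push 11.5 latF -3.6 fz -0.4 z 0.0357 [-1.23  1.82 -0.05]
travel 75.1 lat 0.4 push 11.8 latF -1.9 fz -0.5 z 0.0357 [-1.11  1.79 -0.09]
travel 74.1 lat 0.4 push 11.0 latF -2.8 fz -0.7 z 0.0357 [-1.17  1.69 -0.1 ]
```

```bash
python3 -m jog '[-0.05,-0.02,0,0,0,0,1.5,-0.09,-0.03,0,0,0,0,1.5,-0.09,-0.03,0,0,0,0,1.5]'>/dev/null;python3 st.py; python3 -m jog '[-0.05,-0.02,0,0,0,0,1.5,-0.07,-0.03,0,0,0,0,1.5,-0.07,-0.03,0,0,0,0,1.5]'>/dev/null;python3 st.py
```

```text
travel 73.5 lat 0.4 push 8.8 latF -2.4 fz -1.7 z 0.0357 [-1.11  1.43 -0.12]
travel 73.3 lat 0.4 push 5.3 latF -2.7 fz -4.6 z 0.0357 [-0.88  0.92 -0.11]
```

```bash
python3 -m jog '[-0.03,-0.01,-0.02,0,0,0,1.5,-0.06,-0.02,-0.04,0,0,0,1.5,-0.06,-0.02,-0.04,0,0,0,1.5]'>/dev/null;python3 st.py
python3 - <<'E'
from fit import *
c=cap('wrist','w13.png')
cv2.imwrite('pics/w13b.png',cv2.resize(c['color'][130:300,150:420],None,fx=2.8,fy=2.8,interpolation=2))
E
```

```text
travel 73.3 lat 0.5 push 4.0 latF -3.8 fz -6.8 z 0.0357 [-0.98  0.9  -0.19]
```

View pics/w13b.png

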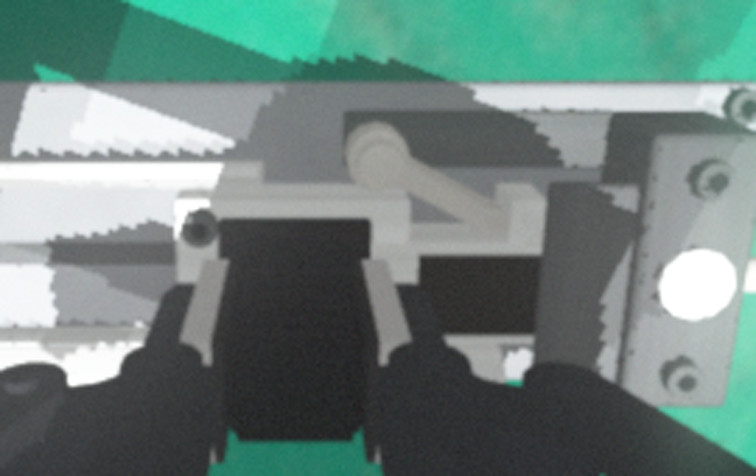

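```bash
python3 -m jog '[0.01,-0.02,-0.03,0,0,0,1.5,0.01,-0.03,-0.06,0,0,0,1.5,0.01,-0.03,-0.06,0,0,0,1.5]'>/dev/null;python3 st.py;python3 -m jog '[-0.02,-0.01,0,0,0,0,1.5,-0.02,-0.01,0,0,0,0,1.5]'>/dev/null;python3 st.py
```

```text
travel 73.3 lat 0.3 push 7.5 latF -2.0 fz -4.2 z 0.0356 [-0.8   1.12 -0.08]
travel 73.3 lat 0.3 push 4.9 latF -1.7 fz -4.4 z 0.0356 [-0.81  1.03 -0.07]
```

```bash
python3 -m jog '[-0.02,-0.01,0,0,0,0,1.5,-0.03,-0.01,0,0,0,0,2.8,-0.03,-0.01,0,0,0,0,3.5,-0.03,-0.01,0,0,0,0,4.5,-0.03,-0.01,0,0,0,0,4.5]';python3 st.py
python3 - <<'E'
from fit import *
c=cap('wrist','w14.png')
cv2.imwrite('pics/w14b.png',cv2.resize(c['color'][130:300,150:420],None,fx=2.8,fy=2.8,interpolation=2))
E
```

```text
time_s: 19.85
tool_pos: [0.5204, 0.0256, 0.0376]
tcp_rot: [1.787, 2.582, 0.003]
wrist_force: [0.0, 0.5, 0.7]
finger_gap: 0.533
travel 75.2 lat 0.1 push -0.2 latF 0.5 fz 0.7 z 0.0376 [ 0.02 -0.02 -0.01]
```

View pics/w14b.png

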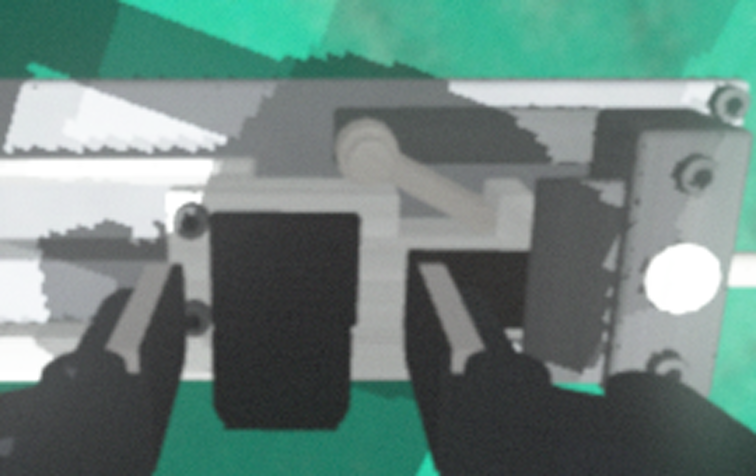

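Pawl holds the carrier (tip ≈(485,213), tooth back ≈(490,210)), and the wrist force is zero. I retreat straight up.

```bash
python3 -m jog '[-0.1,-0.03,0.5,0,0,0,4.8,-0.1,-0.03,2,0,0,0,4.8,-0.1,-0.03,4.5,0,0,0,4.8,-0.1,-0.03,8,0,0,0,4.8,-0.1,-0.03,11,0,0,0,4.8]'; python3 -m jog '[0,0,1,0,0,0,4.8,0,0,1,0,0,0,4.8,0,0,1,0,0,0,4.8,0,0,1,0,0,0,4.8,0,0,1,0,0,0,4.8]';python3 st.py
python3 - <<'E'
from fit import *
c=cap('wrist','w15.png')['color'];a=cap('side','s15.png')['color'];b=cap('scene','c15.png')['color']
cv2.imwrite('pics/w15b.png',cv2.resize(c,(768,576),interpolation=2))
cv2.imwrite('pics/s15b.png',cv2.resize(np.hstack([a[150:270,190:330],b[150:270,190:330]]),None,fx=2.8,fy=2.8,interpolation=2))
E
```

```text
time_s: 20.32
tool_pos: [0.5185, 0.0251, 0.149]
tcp_rot: [1.788, 2.582, 0.001]
wrist_force: [0.1, 0.0, 0.5]
finger_gap: 0.562
time_s: 20.73
tool_pos: [0.5177, 0.0251, 0.1547]
tcp_rot: [-1.787, -2.58, 0.003]
wrist_force: [-0.2, -0.7, -0.5]
finger_gap: 0.561
travel 72.4 lat 0.6 push 0.4 latF -0.6 fz -0.5 z 0.1547 [-0.03  0.03 -0.02]
```

View pics/w15b.png

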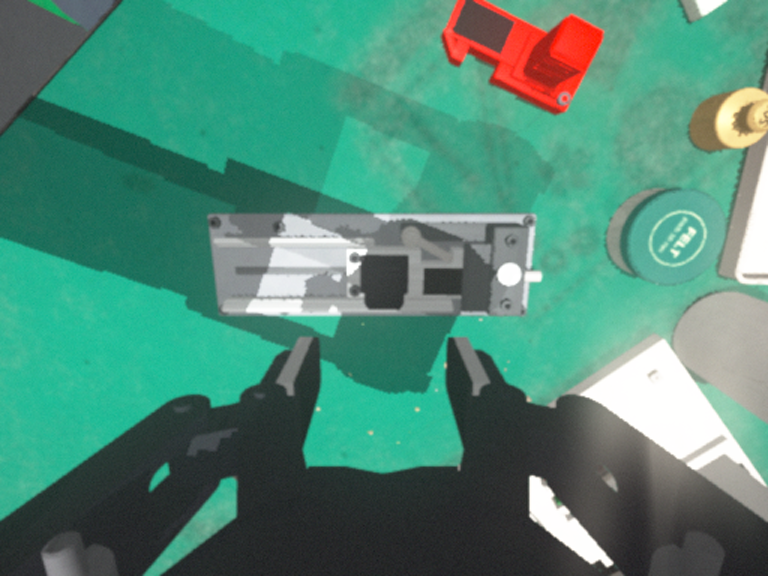

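View pics/s15b.png

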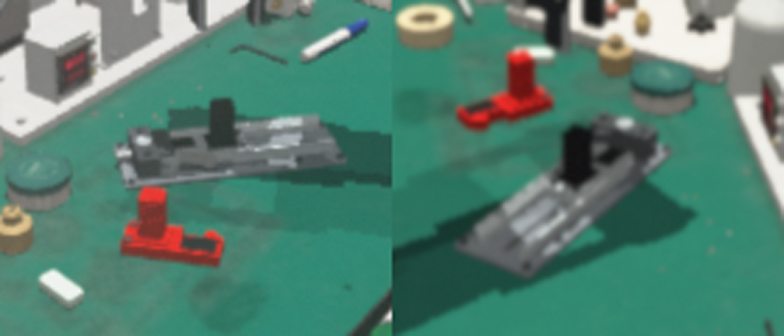

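The carrier is latched under the hood with the pawl (≈(428,240) of 768) in the notch and the buffer rod sticking out behind. The bystanders are undisturbed and the gripper is clear.

```bash
python3 -c "
from workcell import ctrl
print(ctrl.hand_in())"
```

```text
the job is handed in; nothing more can be done
None
```

The carrier is latched in the loading rail: the sprung pawl alone holds it against the buffer spring, and the robot touches nothing. I handed it in at about 21 s of the 64 s allowed.

- **Loading:** I picked up the aluminium carrier by its black grip and left the red look-alike alone. I laid it flat in the channel about 38 mm short of the buffer, let go, and regripped it without preload.
- **Pushing:** Pushing forces were mostly 11–13 N. One reading early in the buffer stroke was 15.5 N, because the nose was being pressed down. I raised the grip slightly and it dropped to 9.5 N.
- **Click:** The wrist picture showed the pawl drop behind the tooth. The push read 15.3 N at that moment, so the buffer was touching or almost at its hard end. I backed off at once; the carrier came back about 3 mm onto the pawl, and I opened the fingers.
- **Release:** With the push almost relieved there was still a 4–7 N upward and 2–4 N sideways load on the carrier. It vanished when I let go, with the gripper springing about 2 mm.
- **Final checks:** After retreating, the wrist force was about zero. The last pictures show the pawl in the notch, the nose under the hood and the buffer pushed in. The bystanders in view had not moved; I did not measure their positions.

Forces were only read at the end of each move, so short peaks in between are not known. The highest push I saw was 15.5 N, against the limit of 30 N.

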